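# Reset the bottle stop of a labelling machine

## Task

The bottle stop of the bench labelling machine is locked in its short-bottle position and the next bottles are longer. With the fingertips press the plunger's black thumb plate down and, while it is held down, push the upright bottle stop outward along its bar, away from the label-roll end of the machine, until the plunger springs up in the bar's second window and locks the stop in the long-bottle position. Lift nothing, and leave the bottles, the tumbler and the spare label roll standing where they are.

Things in the scene. Friction and masses are not known exactly. Their poses are not given: they have to be found in the camera images.
- labeller: Bench labelling machine, fixed. Origin on the bench straight below the plunger's axis. x points from the plunger across to the two rubber rollers (along y, x 53 to 135 mm, tops at z 60 mm), y runs along the sliding bar to the label-roll end, outward is -y, z is up. Base plate x -40 to 165, y -160 to 250 mm, top at z 12 mm. Rails beside the bar at x = +-(17 to 24) mm, tops at z 34 mm.
- roll_stand (a point): Centre of the mounted label roll (80 mm diameter), fixed at x 145, y 185, z 118 mm of the machine. Stand and roll fill x 105 to 185, y 139 to 231 mm, up to z 158 mm. A crank stands out beyond them, y 245 to 320 mm, up to z 111 mm. It marks the inner end of the machine: the stop is pushed away from here.
- plunger_top (a point): Centre of the top face of the plunger's black thumb plate, 24 mm (machine's x) by 40 mm (machine's y), 7 mm thick. It stands at x = y = 0 of the machine, 53 mm above the bench when up; pressed, it moves straight down, never sideways.
- plunger (a joint): Depth pressed, m: 0 up, 0.012 bottom. Spring 3 N at the start, 7 N at 10 mm. Its stem runs down the bar's slot to a collar that sits in a window of the bar and locks it. Pressed over 6 mm (9 to 10 is good) the bar is free. Once the bar has slid 4 mm the collar stays trapped under it (about 0.006) even if let go, and springs up by itself at the next window.
- stop (a joint): Slide of the bottle stop with its bar along the machine's -y, m: 0 = locked in the short-bottle window, 0.060 = locked in the long-bottle window; 1.5 mm of play either way. The steel bar is 34 mm wide, its top 31 mm above the bench. It takes 3 to 5 N to slide.
- window2 (a point): Centre of the bar's second (long-bottle) window, a 20 mm square hole, at the bar's top face, 31 mm above the bench. It moves with the stop: at first 60 mm from the plunger's axis on the label-roll side, at the end over that axis.
- stop_face (a point): On the face of the upright bottle stop turned to the plunger, mid width, z 65 mm. Upright: aluminium plate, x -17 to 17 mm of the machine, 5 mm thick, z 31 to 84 mm; its arm (z 64 to 84 mm) reaches over the rollers to x 135 mm. At slide 0 this face is at y -24 mm, 4 mm past the thumb plate's edge: closed fingertips pressing the plate can push it sideways. Moves with the stop.
- long_bottle: Clear glass bottle without label, 74 mm diameter, 290 mm tall, standing loose in front of the label-roll end of the machine. Origin: centre of its foot.
- short_bottle: Clear glass bottle with paper label, 60 mm diameter, 200 mm tall, standing loose in front of the machine. Origin: centre of its foot.
- tumbler: Empty glass tumbler, 76 mm wide at the rim, 100 mm tall, standing loose near the outer end of the machine. Origin: centre of its foot.
- label_roll: Spare roll of paper labels lying flat, 90 mm diameter, 62 mm tall, loose in front of the plunger. Origin: centre of its underside.
Mind the look-alikes: they are no part of the job. Leave any orange or turquoise look-alike of the short_bottle alone.

How it is judged (in metres and radians):
On the way:
1. the plunger is pressed down far enough to free the bar while the stop is still in its short-bottle position (value of joint plunger above 0.006 m and value of joint stop below 0.004 m), for 0.05 s.
At the end, for the whole second after the job is handed in: The stop is at rest in the long-bottle position (slide 60 mm, within 3.5 mm) with the plunger sprung up in the second window (less than 3 mm down); bottles, tumbler and spare label roll upright and within 30 mm of where they stood (value of joint stop between 0.0565 and 0.0635 m and value of joint plunger below 0.003 m and velocity of joint stop between -0.01 and 0.01 m/s and distance of each of long_bottle, short_bottle, tumbler, label_roll from where it was at the start of the episode below 0.03 m and angle between each of long_bottle, short_bottle, tumbler, label_roll's own z axis and vertical below 0.15 rad); the robot touches nothing.
It fails at once if a bottle, the tumbler or the spare label roll is shifted more than 30 mm, lifted more than 15 mm or tipped (distance of any of long_bottle, short_bottle, tumbler, label_roll from where it was at the start of the episode above 0.03 m or height (world z) of any of long_bottle, short_bottle, tumbler, label_roll above 0.015 m or angle between any of long_bottle, short_bottle, tumbler, label_roll's own z axis and vertical above 0.4 rad).
It also fails if it takes over 35 s, if anything falls off the work surface, if the arm or the gripper's body presses on something with over 40 N, if the wrist force passes 120 N, or if a joint passes its speed limit or range.

## Robot

A 6-joint arm with a two-finger parallel gripper is mounted at the origin on the work surface. World frame = base frame: x ahead of the robot, y to its left, z up, the work surface at z = 0. Lengths are in m, angles in degrees, forces in N, time in s.
With the tool pointing down it reaches from about 0.35 to 0.85 m from the base axis. Payload 8.1 kg.
Tool frame: the origin (TCP) lies at the very end of the fingers, on their centre line; the grasp point (between the pads) lies 19 mm behind it; z points along the fingers, y is the direction in which the jaws open and shut (so a half turn about z gives the same grasp; the last joint's range is limited). The gripper opens to 93 mm and grips with 3 to 60 N. Pads are 15 mm wide; open, the fingers measure 128 mm over their backs; the gripper's body (75 mm by 188 mm) begins 65 mm behind the grasp point.
Start: joints at [-69.408, 7.471, 85.268, -0, 87.261, -4.893], TCP at [0.258, -0.542, 0.219] pointing down, gripper open.
Joint ranges: [-169.43, 169.43], [-51.17, 129.36], [1.28, 143.12], [-76.62, 256.62], [0, 156.53], [-152.29, 152.29]. Speed limits (degrees/s): [136.94, 136.94, 159.86, 180, 180, 180].

## Interface

Orientations are given as a 3x3 rotation matrix whose columns are the frame's x, y, z axes.
In Python, from bench import manip gives the robot as it stands.
- The arm moves only by the tool arm_command, never from a script. Its arguments are lists of equal length, an entry for each row: "delta_pos": the shift along the world's x, y, z scaled (see below), a list of three; "twist": the turn about the world's z scaled (see below); "fingers": the closure in counts, from 0 (fully open) to 255 (shut). A call has 1 to 8 rows; each row shifts and turns the pose as measured when the row begins; what a row does not reach is not made up. The controller multiplies each number of a shift by 30 mm and each number of a turn by 10 degrees. A row lasts 1/8 s, in which the tool goes at most 62.5 mm and 10.7 degrees, less where a joint would pass 70% of its speed; a pose out of reach is approached as far as the arm can. A call with a number of a shift or a turn outside -1 to 1 is refused whole. A call with a gripper value outside its range is refused whole. The fingers move at their own pace and stop on an object; "force" is the grip in N (left out, the last holds). Time passes only in rows, so rows that do not move let the fingers close. It gives the time, the measured TCP pose, the force and the opening at its end, in the units of the state.
- manip.sense(): the state, without advancing time (a new reading comes with each control period).
- manip.capture(name): name is "scene" or "top" or "wrist"; returns the picture (480x640x3 uint8, red, green, blue); there is no depth.
- manip.camera_model(name): a dict with "K" (3x3 intrinsics, pixels), "R" (3x3) and "t" (3): a world point X has camera coordinates R X + t. Camera axes: x right, y down, z forward; pixel columns grow to the right and rows downward; lengths in m; the calibration is good to about 2 mm. The wrist camera is an equidistant fisheye: a pixel r from the principal point sees the ray r / f radians off the axis. A picture is of the moment at which its call begins: read the wrist's pose just before it. camera_model takes no time and is no camera call; for the wrist camera it gives the pose at the moment of the call.
- manip.hand_in(): hands the job in, once; it reports no verdict.
The state is a dict: "time_s": time; "joint_positions": joint angles; "dq": joint speeds; "joint_torque": joint torques, N m; "ee_pos": TCP position; "tcp_rot": TCP orientation; "wrist_force": force on the tool from outside, world axes, zero at the start; "torque": the same for the moment, N m; "grip_width": finger opening in m.
Only numpy, scipy, OpenCV 4.12 (cv2) and the standard library are available. Lean on these libraries where they do the work, as an engineer would, in place of code of your own. Each camera call takes 0.05 s, during which the arm holds its last target.

## Working session

There is one attempt and no reset: what is moved stays moved. The work goes in short steps, Python scripts to look and compute and a tool call to move; the robot and the scene stay as the last step left them, time stands still between calls to the robot, and variables do not carry over. Pictures are saved under pics/ and viewed, and the job is handed in when it is done.

Besides the shell and the picture viewer there is one more tool, called after "Emit:" as name([rows], argument=value, ...), one row to a line, values as JSON. arm_command: Moves the arm, as the interface text tells. Its arguments: {"type":"object","properties":{"delta_pos":{"type":"array","items":{"type":"array","items":{"type":"number"}}},"twist":{"type":"array","items":{"type":"number"}},"fingers":{"type":"array","items":{"type":"number"}},"force":{"type":"number"}},"required":["delta_pos","twist","fingers"]}

```bash
mkdir -p pics
python3 - <<'E'
from bench import manip
import cv2,json
s=manip.sense();print(s['time_s'],s['ee_pos'],s['tcp_rot'],s['grip_width'],s['wrist_force'])
for n in ["scene","top","wrist"]:
    im=manip.capture(n);cv2.imwrite(f"pics/{n}0.png",im[:,:,::-1])
    print(n,manip.camera_model(n))
E
```

```text
0.0 [ 0.2579746  -0.54107282  0.2175882 ] [[ 9.02701014e-01  4.30267874e-01 -6.60118429e-04]
 [ 4.30268357e-01 -9.02699396e-01  1.71525513e-03]
 [ 1.42130674e-04 -1.83239062e-03 -9.99998311e-01]] 0.09270542718890876 [-0.29134122  0.03447359 -0.0082985 ]
scene {'K': array([[456.04105393,   0.        , 317.79081843],
       [  0.        , 456.04105393, 242.63996926],
       [  0.        ,   0.        ,   1.        ]]), 'R': array([[-0.08031869,  0.99668033, -0.01331257],
       [ 0.62091675,  0.03958051, -0.7828766 ],
       [-0.77975079, -0.07114562, -0.62203457]]), 't': array([-0.02367874, -0.26770658,  1.22618549])}
top {'K': array([[470.86007042,   0.        , 317.42260842],
       [  0.        , 470.86007042, 242.52971136],
       [  0.        ,   0.        ,   1.        ]]), 'R': array([[ 0.01483781, -0.99885432,  0.04549595],
       [-0.99148041, -0.02058662, -0.12861875],
       [ 0.129408  , -0.04319992, -0.99064996]]), 't': array([0.04834458, 0.54567571, 0.81729735])}
wrist {'K': array([[371.64829954,   0.        , 325.5078695 ],
       [  0.        , 371.64829954, 235.75134272],
       [  0.        ,   0.        ,   1.        ]]), 'R': array([[ 4.30662863e-01, -9.02512399e-01, -9.31704545e-04],
       [-8.71543407e-01, -4.16152683e-01,  2.59285625e-01],
       [-2.34396222e-01, -1.10852668e-01, -9.65800237e-01]]), 't': array([-0.59912967, -0.03069112,  0.38938911])}
```

View pics/scene0.png

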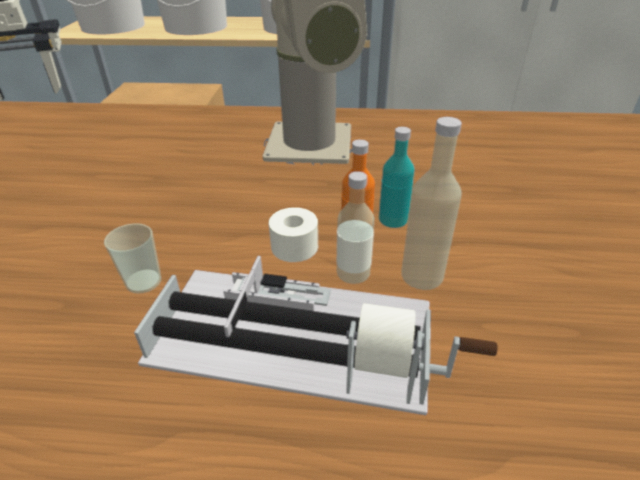

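View pics/top0.png

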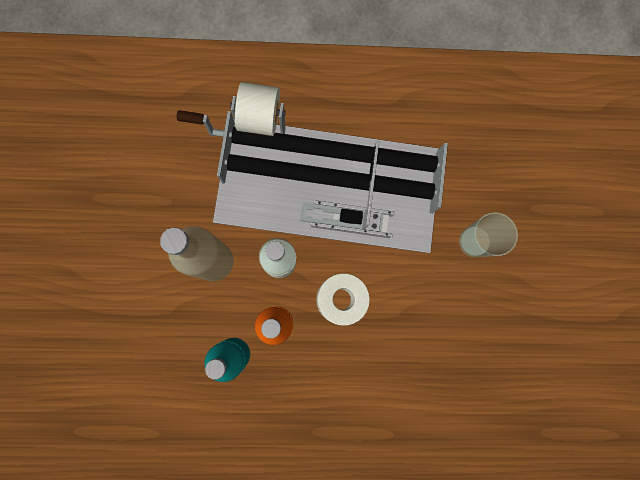

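View pics/wrist0.png

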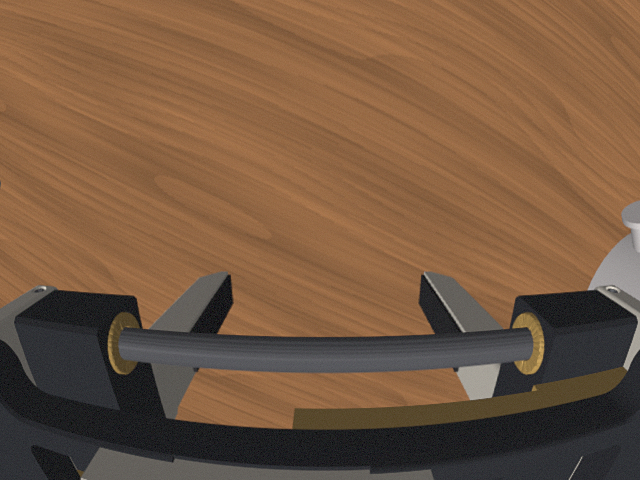

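The top view shows the machine with the label roll at its left end (257,108), black thumb plate at about (351,216), and stop arm from (376,145) to (368,225). The short bottle is the clear one with a label at (278,258). The orange (274,325) and turquoise (228,360) ones are look-alikes to leave alone. I'll enlarge to measure.

```bash
cat > h.py <<'E'
import numpy as np,cv2
from bench import manip
def onplane(n,uv,z,cm=None):
    c=cm or manip.camera_model(n);K,R,t=map(np.array,(c['K'],c['R'],c['t']))
    d=R.T@np.linalg.solve(K,np.array([uv[0],uv[1],1.]));C=-R.T@t
    return C+d*(z-C[2])/d[2]
def proj(n,X):
    c=manip.camera_model(n);p=np.array(c['K'])@(np.array(c['R'])@np.array(X)+c['t']);return p[:2]/p[2]
E
python3 - <<'E'
import cv2
a=cv2.imread('pics/top0.png');b=cv2.imread('pics/scene0.png')
cv2.imwrite('pics/c1.png',cv2.resize(a[185:255,290:420],None,fx=6,fy=6,interpolation=cv2.INTER_CUBIC))
cv2.imwrite('pics/c2.png',cv2.resize(b[250:340,210:340],None,fx=6,fy=6,interpolation=cv2.INTER_CUBIC))
cv2.imwrite('pics/c3.png',cv2.resize(a[75:275,150:540],None,fx=2,fy=2,interpolation=cv2.INTER_CUBIC))
E
```

```text
(no output)
```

View pics/c1.png

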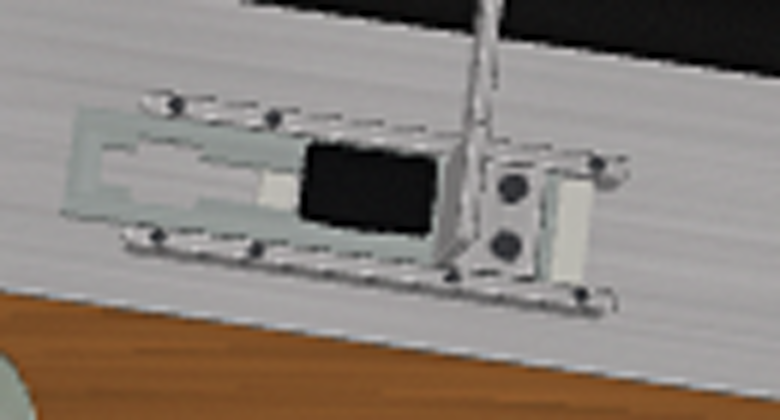

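View pics/c2.png

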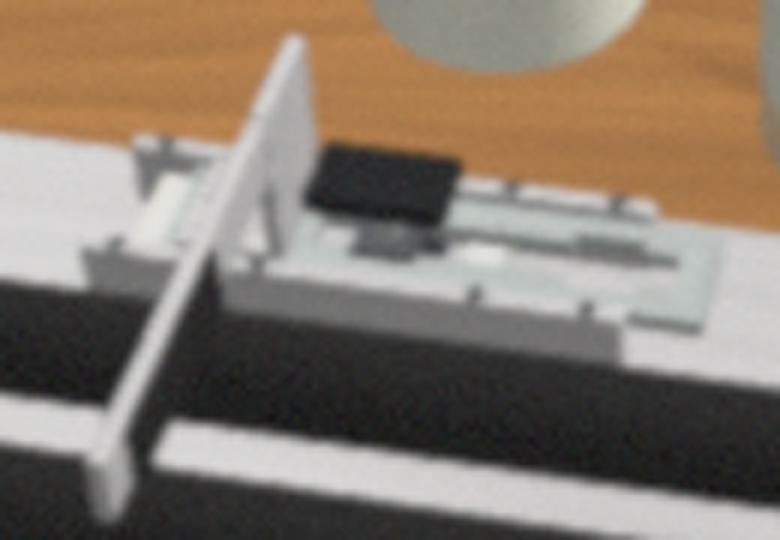

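View pics/c3.png

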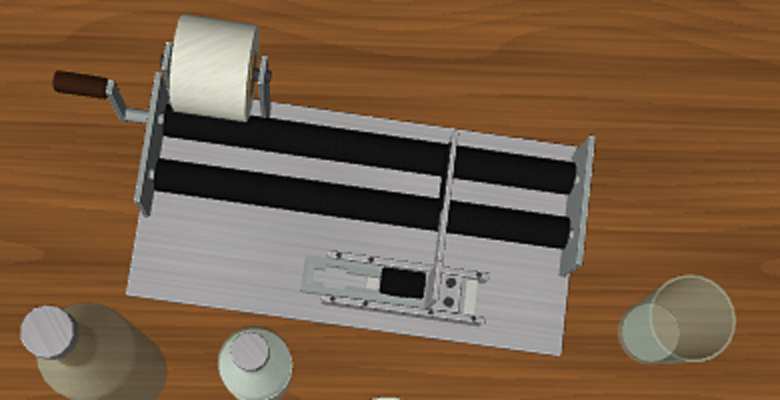

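The crops show the black thumb plate beside the stop upright. In the top crop the plate's corners are near (303,142), (437,152), (432,235) and (298,220), and the front base corners in full pixels are about (213.5,222) and (430.5,252).

```bash
cat >> h.py <<'E'
def blob(n,im,u0,u1,v0,v1,th=60):
    m=np.zeros(im.shape[:2],np.uint8);m[v0:v1,u0:u1]=(im[v0:v1,u0:u1].max(2)<th)*255
    k,l,st,c=cv2.connectedComponentsWithStats(m);i=1+st[1:,4].argmax();return st[i],c[i]
E
python3 - <<'E'
from h import *
a=cv2.imread('pics/top0.png')
st,c=blob('top',a,335,366,205,228);print(st,c)
P=onplane('top',c,.053);print('plunger top',P)
# front edge line fit: wood/plate boundary (wood has high saturation)
hsv=cv2.cvtColor(a,cv2.COLOR_BGR2HSV)
m=((hsv[...,1]<60)).astype(np.uint8)
pts=[]
for u in range(300,425,3):
    for v in range(260,215,-1):
        if hsv[v,u,1]<60 : pts.append((u,v));break
pts=np.array(pts,float);w=np.array([onplane('top',p,.012) for p in pts])
vx,vy,x0,y0=cv2.fitLine(w[:,:2].astype(np.float32),cv2.DIST_HUBER,0,.01,.01).ravel()
d=np.array([vx,vy]);d*=np.sign(d[1]);print('machine y dir',d,'angle',np.degrees(np.arctan2(-d[0],d[1])))
for q in [(213.5,222),(430.5,252)]: print(onplane('top',q,.012))
my=d;mx=np.array([d[1],-d[0]]);print('mx',mx)
e=np.array([x0,y0]);print('plunger x above front edge (expect .040):',(P[:2]-e)@mx)
b=onplane('top',(430.5,252),.012)[:2];print('corner y (exp -.160)',(b-P[:2])@my)
# scene-camera crosscheck
print('scene proj',proj('scene',P), 'crosscheck top corner pts')
for n in [(.012,.02),(.012,-.02),(-.012,.02),(-.012,-.02)]:
    X=np.r_[P[:2]+mx*n[0]+my*n[1],.053];print(proj('scene',X),proj('top',X))
for name,uv,z in [('rollTop',(343,300),.062),('shortcap',(275,250),.2),('longcap',(174,241),.29),('tumblerRim',(497,234),.1)]:
    X=onplane('top',uv,z)[:2];r=X-P[:2];print(name,X,'machine',r@mx,r@my)
E
```

```text
[340 209  23  15 296] [350.93243243 216.125     ]
plunger top [ 5.91079822e-01 -3.47101071e-04  5.30000000e-02]
machine y dir [0.11909281 0.99288315] angle -6.8397484
[0.5818757  0.24980823 0.012     ]
[ 0.5341498  -0.15498905  0.012     ]
mx [ 0.99288315 -0.11909281]
plunger x above front edge (expect .040): 0.03888906440523618
corner y (exp -.160) -0.160321337637658
scene proj [272.82793966 278.63180522] crosscheck top corner pts
[282.95788645 285.3401907 ] [340.71964926 208.02258915]
[258.66177241 282.11200399] [362.79565891 211.16069555]
[286.76696571 275.20740818] [339.00832519 221.11478071]
[263.03689123 272.14784944] [361.17083649 224.24773743]
rollTop [0.44201953 0.01360458] machine -0.14966099655458168 -0.0038996157219984484
shortcap [0.5109167  0.12641881] machine -0.09468952509567602 0.11631688226312759
longcap [0.50952029 0.2476467 ] machine -0.11051336398578153 0.2365157066247041
tumblerRim [ 0.55710317 -0.24456501] machine -0.004650250697203447 -0.24652622289262124
```

Plunger top is at about (0.592, 0.000), and machine y runs at 83.2° (outward is -0.119, -0.993). The scene camera and base corners agree to about 1-2 mm. I'll close the fingers and approach over the top with the jaw axis along the bar, which takes a turn of about -32°.

Emit:
arm_command([
  [0.5, 1, 0],
  [0.6, 1, 0],
  [0.6, 1, 0],
  [0.6, 1, 0],
  [0.6, 1, 0],
  [0.6, 1, 0],
  [0.6, 1, 0],
  [0.6, 1, 0],
], twist=[-0.2, -0.2, -0.2, -0.2, -0.2, -0.2, -0.2, -0.2], fingers=[255, 255, 255, 255, 255, 255, 255, 255], force=30)

```text
time_s: 1.15
ee_pos: [0.3999, -0.294, 0.2145]
tcp_rot: [[0.988, 0.151, -0.002], [0.151, -0.988, 0.006], [-0.001, -0.006, -1.0]]
wrist_force: [0.8, -0.5, -0.6]
grip_width: 0.0176
```

Emit:
arm_command([
  [0.6, 1, 0],
  [0.6, 1, 0],
  [0.6, 1, 0],
  [0.6, 1, 0],
  [0.6, 1, 0],
  [0.7, 1, 0],
  [0.7, 1, 0],
  [0.7, 1, 0],
], twist=[-0.2, -0.2, -0.2, -0.2, -0.2, -0.2, -0.2, -0.1], fingers=[255, 255, 255, 255, 255, 255, 255, 255])

```text
time_s: 2.15
ee_pos: [0.5556, -0.0447, 0.2125]
tcp_rot: [[0.993, -0.119, -0.003], [-0.119, -0.993, 0.007], [-0.004, -0.007, -1.0]]
wrist_force: [-0.4, -0.6, -0.7]
grip_width: 0.0008
```

Emit:
arm_command([
  [0.6, 0.8, -0.5],
  [0.6, 0.7, -1],
  [0, 0, -1],
  [0, 0, -1],
  [0, 0, 0],
], twist=[0, 0, 0, 0, 0], fingers=[255, 255, 255, 255, 255])

```text
time_s: 2.78
ee_pos: [0.5928, 0.0053, 0.1035]
tcp_rot: [[0.993, -0.115, -0.004], [-0.115, -0.993, 0.008], [-0.005, -0.007, -1.0]]
wrist_force: [-0.3, -0.1, 0.1]
grip_width: 0.0007
```

Run:
```python
from h import *
s=manip.sense();print(s['ee_pos'],s['wrist_force'])
a=manip.capture('top')[:,:,::-1];b=manip.capture('scene')[:,:,::-1];w=manip.capture('wrist')[:,:,::-1]
cv2.imwrite('pics/s1.png',cv2.resize(b[190:340,180:400],None,fx=3.6,fy=3.6,interpolation=cv2.INTER_CUBIC))
cv2.imwrite('pics/w1.png',w)
print('tip in scene crop',(proj('scene',s['ee_pos'])-[180,190])*3.6)
```

```text
[0.59275012 0.00527684 0.10348236] [-0.28228137 -0.09527504  0.07099317]
tip in scene crop [337.78502119 235.37429766]
```

View pics/s1.png

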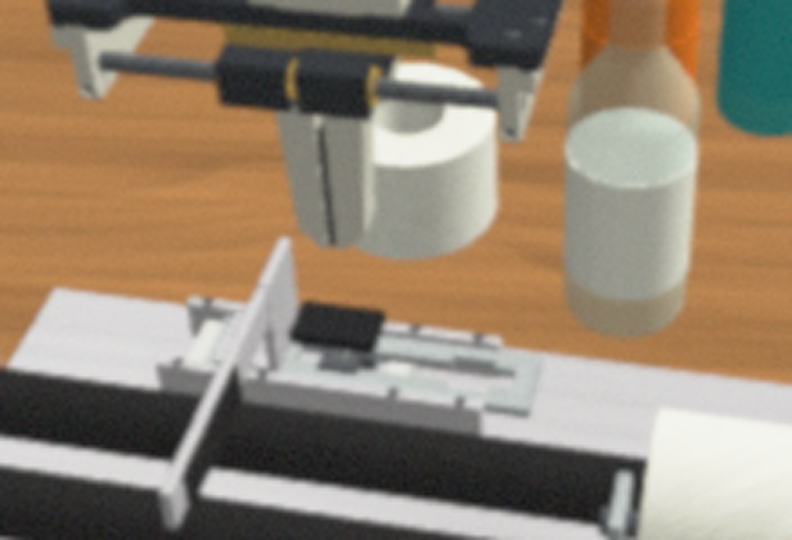

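View pics/w1.png

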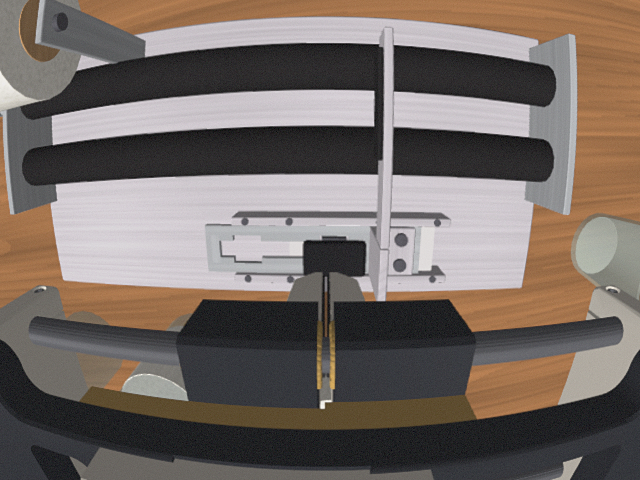

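The scene crop shows the closed tips (about 25 mm across) above the plate, with the upright to the left. The wrist view shows the tips lined up with the plate at (334,258). I'll shift slightly outward and go down to just above the plate.

Emit:
arm_command([
  [0, -0.2, -0.8],
  [0, 0, -0.6],
  [0, 0, 0],
  [0, 0, -0.1],
  [0, 0, -0.1],
], twist=[0, 0, 0, 0, 0], fingers=[255, 255, 255, 255, 255])

```text
time_s: 3.55
ee_pos: [0.6014, -0.0019, 0.0671]
tcp_rot: [[0.993, -0.116, 0.016], [-0.116, -0.993, 0.006], [0.015, -0.008, -1.0]]
wrist_force: [-0.3, 0.3, 0.5]
grip_width: 0.0003
```

Emit:
arm_command([
  [0, 0, 0],
  [0, 0, 0],
], twist=[0, 0], fingers=[255, 255])

```text
time_s: 3.8
ee_pos: [0.6017, -0.0018, 0.0677]
tcp_rot: [[0.993, -0.116, 0.016], [-0.116, -0.993, 0.006], [0.016, -0.008, -1.0]]
wrist_force: [0.8, -0.3, -0.1]
grip_width: 0.0003
```

Run:
```python
from h import *
s=manip.sense();print(s['ee_pos'],s['tcp_rot'],s['wrist_force'],s['joint_positions'],s['dq'],s['joint_torque'])
a=manip.capture('top')[:,:,::-1];b=manip.capture('scene')[:,:,::-1]
cv2.imwrite('pics/s2.png',cv2.resize(b[150:340,180:400],None,fx=3,fy=3,interpolation=cv2.INTER_CUBIC))
cv2.imwrite('pics/t2.png',a)
```

```text
[ 0.60172494 -0.00175781  0.06768647] [[ 0.99314204 -0.11575726  0.01640571]
 [-0.11586977 -0.99324581  0.00607858]
 [ 0.01559126 -0.00793782 -0.99984694]] [ 0.81169894 -0.28409272 -0.08608741] [-5.32174657 13.63722409 94.60172252  0.45936093 70.85793645 91.18210422] [ 0.136974    0.00524561  0.06758763  0.01537967 -0.02867348  0.04948889] [-2.27299141e-03 -5.76995981e+01 -4.54459941e+01  6.28315355e-02
 -1.87359955e-01 -4.48970593e-05]
```

View pics/s2.png

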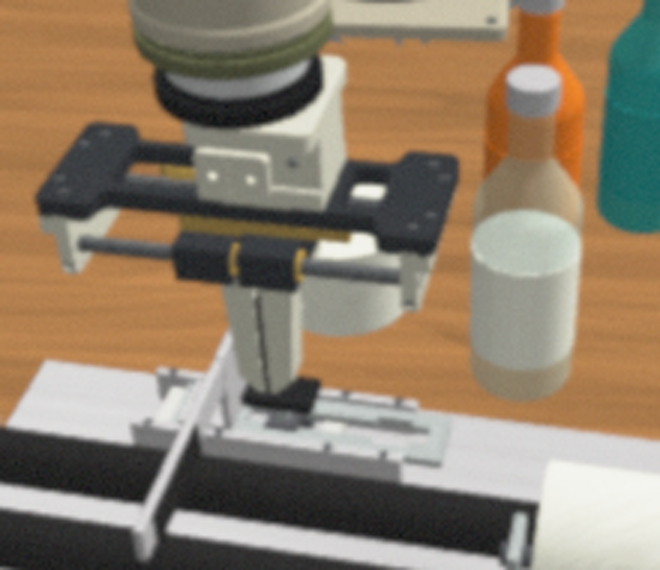

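View pics/t2.png

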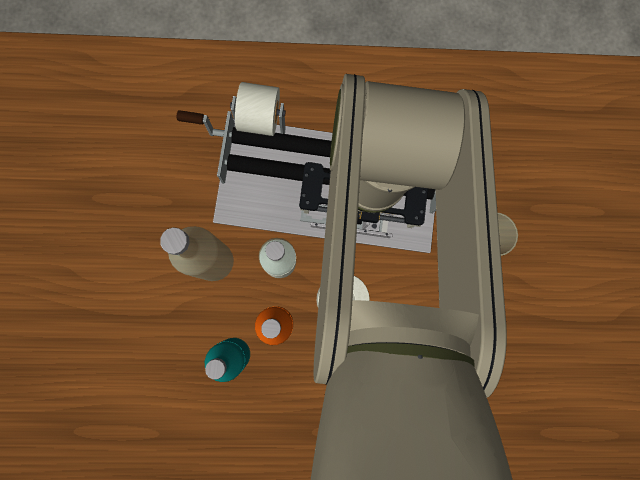

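Nothing is touched yet. The tool drifted about +10 mm in x during the fast descent, so I'll correct that with smaller steps.

Emit:
arm_command([
  [-0.3, 0, 0],
  [0, 0, -0.1],
  [0, 0, -0.1],
  [0, 0, 0],
], twist=[0, 0, 0, 0], fingers=[255, 255, 255, 255])

```text
time_s: 4.4
ee_pos: [0.5917, -0.0018, 0.0611]
tcp_rot: [[0.993, -0.116, 0.016], [-0.116, -0.993, 0.006], [0.015, -0.008, -1.0]]
wrist_force: [-0.8, 0.7, 0.5]
grip_width: 0.0007
```

Emit:
arm_command([
  [0, 0, -0.1],
  [0, 0, -0.1],
  [0, 0, -0.1],
  [0, 0, 0],
], twist=[0, 0, 0, 0], fingers=[255, 255, 255, 255])

```text
time_s: 4.9
ee_pos: [0.5922, -0.0018, 0.0519]
tcp_rot: [[0.993, -0.116, 0.017], [-0.116, -0.993, 0.006], [0.016, -0.008, -1.0]]
wrist_force: [-3.3, 1.0, 2.9]
grip_width: 0.0007
```

Contact is at about z 0.052, as expected (3 N). Pressing down to about 0.0435.

Emit:
arm_command([
  [0, 0, -0.1],
  [0, 0, -0.1],
  [0, 0, -0.1],
  [0, 0, 0],
], twist=[0, 0, 0, 0], fingers=[255, 255, 255, 255])

```text
time_s: 5.4
ee_pos: [0.5924, -0.0019, 0.0436]
tcp_rot: [[0.993, -0.116, 0.017], [-0.116, -0.993, 0.006], [0.016, -0.008, -1.0]]
wrist_force: [-4.8, -0.0, 6.3]
grip_width: 0.0005
```

The plunger is about 9 mm down at 6.3 N. Now pushing outward along (-0.12, -0.99).

Emit:
arm_command([
  [-0.02, -0.15, 0],
  [-0.02, -0.15, 0],
  [-0.02, -0.15, 0],
  [-0.02, -0.15, 0],
], twist=[0, 0, 0, 0], fingers=[255, 255, 255, 255])

```text
time_s: 5.9
ee_pos: [0.5925, -0.0153, 0.0454]
tcp_rot: [[0.993, -0.115, 0.022], [-0.115, -0.993, 0.013], [0.021, -0.015, -1.0]]
wrist_force: [-1.8, 5.7, 5.4]
grip_width: 0.0006
```

Emit:
arm_command([
  [-0.05, 0, -0.1],
  [-0.05, -0.15, -0.03],
  [-0.04, -0.15, -0.03],
], twist=[0, 0, 0], fingers=[255, 255, 255])

```text
time_s: 6.28
ee_pos: [0.5919, -0.0218, 0.0433]
tcp_rot: [[0.993, -0.114, 0.03], [-0.114, -0.993, 0.017], [0.028, -0.02, -0.999]]
wrist_force: [-1.5, 7.0, 7.7]
grip_width: 0.0008
```

Run:
```python
from h import *
b=manip.capture('scene')[:,:,::-1]
cv2.imwrite('pics/s3.png',cv2.resize(b[220:340,190:350],None,fx=4.5,fy=4.5,interpolation=cv2.INTER_CUBIC))
```

```text
(no output)
```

View pics/s3.png

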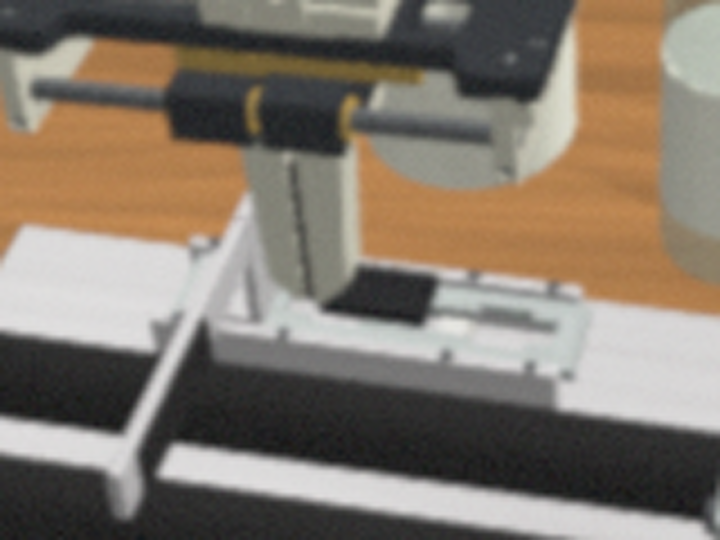

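The scene crop shows the fingertips against the upright, with the bar sliding outward and the plate held down. Continuing.

Emit:
arm_command([
  [-0.05, -0.2, -0.02],
  [-0.05, -0.2, -0.01],
  [-0.04, -0.2, 0],
  [-0.03, -0.2, 0],
  [-0.03, -0.2, 0],
], twist=[0, 0, 0, 0, 0], fingers=[255, 255, 255, 255, 255])

```text
time_s: 6.95
ee_pos: [0.5888, -0.0487, 0.0434]
tcp_rot: [[0.993, -0.112, 0.037], [-0.113, -0.993, 0.022], [0.034, -0.026, -0.999]]
wrist_force: [0.7, 5.3, 3.7]
grip_width: 0.0002
```

Emit:
arm_command([
  [-0.04, -0.2, 0.02],
  [-0.04, -0.2, 0.02],
  [-0.04, -0.15, 0],
], twist=[0, 0, 0], fingers=[255, 255, 255])

```text
time_s: 7.32
ee_pos: [0.5866, -0.0634, 0.0437]
tcp_rot: [[0.993, -0.111, 0.041], [-0.112, -0.993, 0.026], [0.037, -0.03, -0.999]]
wrist_force: [3.8, 5.5, 2.6]
grip_width: 0.0003
```

Run:
```python
from h import *
b=manip.capture('scene')[:,:,::-1]
cv2.imwrite('pics/s4.png',cv2.resize(b[220:340,190:350],None,fx=4.5,fy=4.5,interpolation=cv2.INTER_CUBIC))
```

```text
(no output)
```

View pics/s4.png

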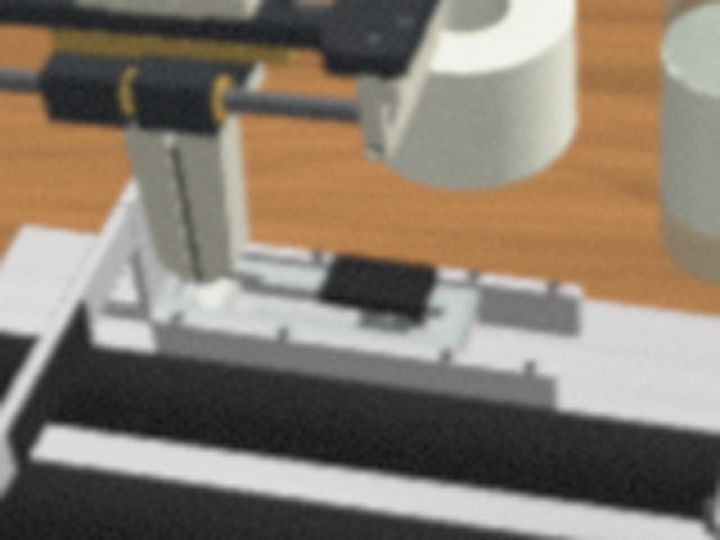

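About 53 mm slid, judging by the bar's inner end near the plate. Now small steps.

Emit:
arm_command([
  [-0.04, -0.12, 0],
  [0, 0, 0],
], twist=[0, 0], fingers=[255, 255])

```text
time_s: 7.62
ee_pos: [0.5857, -0.0674, 0.0435]
tcp_rot: [[0.993, -0.111, 0.041], [-0.112, -0.993, 0.026], [0.038, -0.03, -0.999]]
wrist_force: [1.0, 1.8, 2.0]
grip_width: 0.0003
```

Emit:
arm_command([
  [-0.04, -0.12, 0],
  [0, 0, 0],
], twist=[0, 0], fingers=[255, 255])

```text
time_s: 7.88
ee_pos: [0.5858, -0.067, 0.0436]
tcp_rot: [[0.993, -0.11, 0.044], [-0.112, -0.993, 0.032], [0.04, -0.037, -0.999]]
wrist_force: [0.8, 1.3, 1.4]
grip_width: 0.0004
```

Run:
```python
from h import *
b=manip.capture('scene')[:,:,::-1]
cv2.imwrite('pics/s5.png',cv2.resize(b[220:340,190:350],None,fx=4.5,fy=4.5,interpolation=cv2.INTER_CUBIC))
```

```text
(no output)
```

View pics/s5.png

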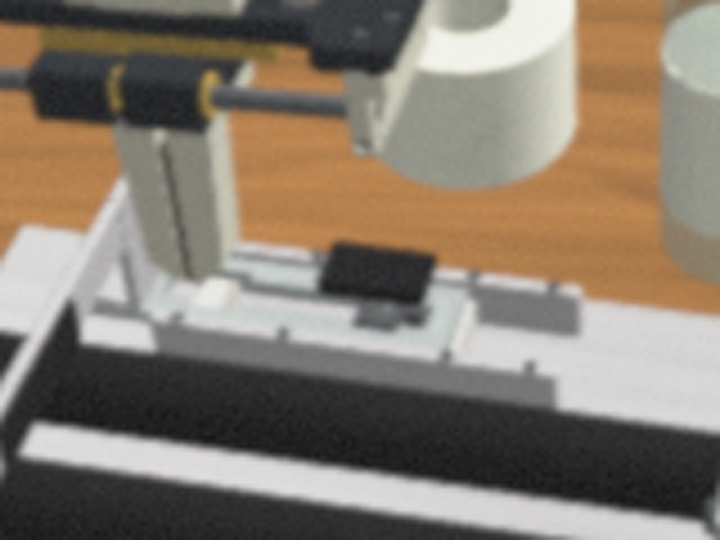

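The plate has sprung up (the collar is visible below it at (385,315)), and the second push no longer moved the stop, so it is locked. I'll back off the face and then lift.

Emit:
arm_command([
  [0.04, 0.3, 0],
  [0, 0, 0.3],
  [0, 0, 0.8],
  [0, 0, 1],
  [0, -0.3, 1],
  [-0.3, -1, 0.5],
  [-0.3, -1, 0],
  [-0.3, -1, 0],
], twist=[0, 0, 0, 0, 0, 0, 0, 0], fingers=[255, 255, 255, 255, 255, 255, 255, 255])

```text
time_s: 8.93
ee_pos: [0.5562, -0.1606, 0.1566]
tcp_rot: [[0.993, -0.108, 0.039], [-0.109, -0.994, 0.026], [0.036, -0.03, -0.999]]
wrist_force: [0.3, -0.4, -0.7]
grip_width: 0.0006
```

Emit:
arm_command([
  [-0.5, -1, 0.3],
  [-0.5, -1, 0.3],
  [-0.5, -1, 0.3],
  [-0.5, -1, 0.3],
  [-0.5, -1, 0],
  [-0.5, -1, 0],
  [0, 0, 0],
], twist=[0, 0, 0, 0, 0, 0, 0], fingers=[255, 255, 255, 255, 255, 255, 255])

```text
time_s: 9.8
ee_pos: [0.459, -0.351, 0.1975]
tcp_rot: [[0.993, -0.113, 0.037], [-0.113, -0.993, 0.02], [0.034, -0.024, -0.999]]
wrist_force: [0.6, 0.5, 0.4]
grip_width: 0.0006
```

Run:
```python
from h import *
s=manip.sense();print(s['time_s'],s['ee_pos'],s['wrist_force'])
a=manip.capture('top')[:,:,::-1];b=manip.capture('scene')[:,:,::-1]
cv2.imwrite('pics/t6.png',a);cv2.imwrite('pics/s6f.png',b)
cv2.imwrite('pics/s6.png',cv2.resize(b[220:340,190:350],None,fx=4.5,fy=4.5,interpolation=cv2.INTER_CUBIC))
```

```text
9.8 [ 0.45902202 -0.35097281  0.19750598] [0.58870873 0.5279535  0.41211849]
```

View pics/t6.png

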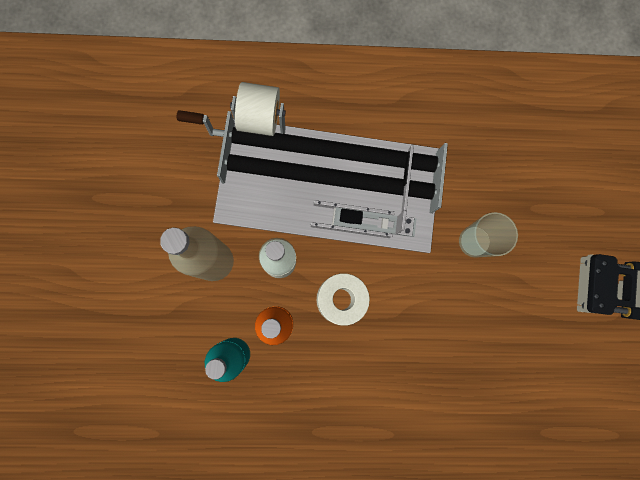

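View pics/s6.png

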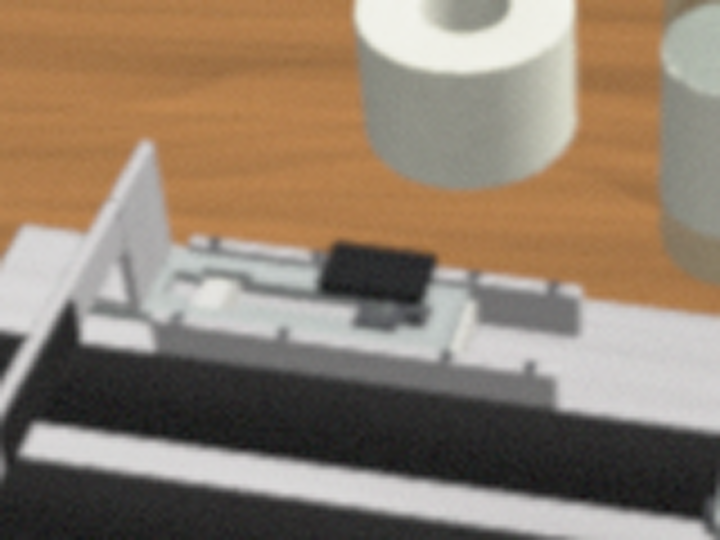

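View pics/s6f.png

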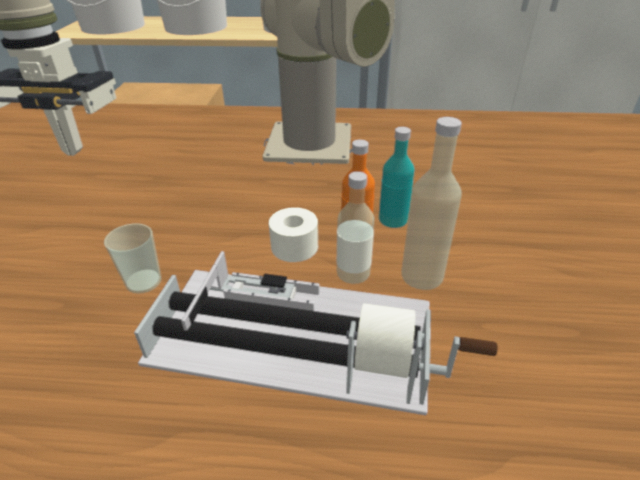

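The views show the stop moved outward: its arm end in the top view went from (376,145) to (410,148). The thumb plate is back at its original spot, and the other objects are at unchanged pixels. A quick numeric check comes before handing in.

Run:
```python
from h import *
a0=cv2.imread('pics/top0.png');a1=cv2.imread('pics/top0.png')*0+cv2.imread('pics/t6.png')
print(blob('top',a0,335,366,205,228),blob('top',a1,335,366,205,228))
s0=cv2.imread('pics/scene0.png');s1=cv2.imread('pics/s6f.png')
print(blob('scene',s0,255,295,268,290),blob('scene',s1,255,295,268,290))
# stop shift by template match of the arm end strip
T=a0[138:175,366:384];r=cv2.matchTemplate(a1[130:190,380:440],T,cv2.TM_CCOEFF_NORMED);_,v,_,l=cv2.minMaxLoc(r)
d=(l[0]+380-366,l[1]+130-138);print('px shift',d,v)
A=onplane('top',(375,156),.084);B=onplane('top',(375+d[0],156+d[1]),.084);print('slide mm',np.linalg.norm(B-A)*1e3)
# bar inner end? differences in loose objects
df=cv2.absdiff(a0,a1).max(2)
for n,(u,v,w) in dict(long=(190,252,45),short=(278,258,22),tumbler=(488,236,32),roll=(343,300,30)).items():
    print(n,(df[v-w:v+w,u-w:u+w]>60).sum())
```

```text
(array([340, 209,  23,  15, 296], dtype=int32), array([350.93243243, 216.125     ])) (array([340, 209,  23,  15, 295], dtype=int32), array([350.96949153, 216.13559322]))
(array([262, 275,  24,  13, 229], dtype=int32), array([273.49781659, 280.83842795])) (array([262, 275,  24,  13, 230], dtype=int32), array([273.27826087, 280.73478261]))
px shift (34, 5) 0.931557297706604
slide mm 60.54577293183882
long 0
short 0
tumbler 0
roll 0
```

```bash
python3 -c "
from bench import manip
print(manip.hand_in())"
```

```text
the job is handed in; nothing more can be done
None
```

I moved the bottle stop to the long-bottle position and handed the job in at about 10 s of the 35 s allowed; no verdict was reported.

**What I did:** With the fingers closed, I pressed the thumb plate about 9 mm down (about 6 N) while the stop was still in its short-bottle position. I then pushed the upright outward until the plunger sprang up. A further push did not move the stop. I backed off the face, lifted, and parked the arm clear of everything.

**Last checks:**
- **Slide:** about 60.5 mm, measured from the top camera to roughly 2 mm.
- **Plunger:** the thumb plate is back at its starting pixels in both the top and scene views, so it is fully up.
- **Loose objects:** the bottles, tumbler and spare roll show no change in the top view.
- **Arm:** the wrist force is near zero, so it touches nothing.

The tool drifted about 10 mm in x during the fast descent, which I corrected before touching the plate. It also picked up about 2–3° of tilt during the push, with no effect on the result. No final check failed or disagreed.

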